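Wedge the grain slab tight in the cutting jig

TASK

Pick up the loose wooden wedge, lay it flat on the jig's front board and enter it nose first in the slot between the press bar and the straight fence. Then tap or push its wide end in gently until it locks tight and holds the grain slab: the wedge should take a push of about 15 N, never much over 20 N or the slab cracks. Leave it stuck there by itself and do not disturb the bowl, the spatula or the two cut grain bars.

Things in the scene. Friction and masses are not known exactly. Their poses are not given: they have to be found in the camera images.
- jig: fixed wooden cutting jig. Origin at the slot's mouth, on the mean line of the fence's inner face, on the table (z = 0). x = the way the wedge is driven in, y = from press bar to fence, z up. Base 12 mm thick (x -15 to 145, y -190 to 45 mm). The straight fence runs along x (x -5 to 125, y about 0 to 30 mm), top at z 42 mm. The grain slab lies beyond the press bar (y -72 to -162 mm, top at z 34)
- front_board (a point): middle of the top of the front board, the jig's base ahead of the mouth, where the wedge is laid: 90 x 110 mm (jig x -105 to -15, y -70 to 40 mm), top 12 mm above the table, level with the slot's floor; axes as the jig's
- slot_mouth (a point): middle of the slot's mouth, 14 mm above the slot's floor. The slot is open above, 30 mm deep, and narrows 1 mm per 6 mm along the jig's x. Mean width at the mouth 27.7 mm, but the fence is pinned anew for each slab and stands up to 2.5 mm to either side (not measured): the wedge locks with its nose anywhere from 55 to 95 mm past the mouth, so this must be felt
- slot_mid (a point): a point fixed in the jig, 55 mm past the mouth, beside the press bar's sloping face, 42 mm above the table: the bar's top. The wooden press bar (110 mm long) stands between slot and slab; it slopes as the wedge does and gives only along the jig's -y, on a rubber strip of 16 N per mm. The slab is held once the wedge bears on the bar with 8 N, and cracks at 28 N. The locked wedge stays when let go
- slab_mid (a point): a point fixed in the jig: centre of the slab's top, 34 mm above the table. Friction of the wood varies (0.5 to 0.7): the push on the wedge's butt along the jig's x is 0.8 to 1.3 times the force with which the wedge then bears on the bar, so 15 N of push is a good one; a skewed wedge may jam early, and further taps straighten it. Once the wedge touches both sides, the push rises by about 2 to 5 N per mm driven; before that it slides with under 2 N
- wedge: loose wooden wedge, 50 to 100 g, lying flat: 120 mm long, 28 mm high, 16 mm wide at the nose, 36 mm at the butt. Origin: centre of its underside. x points to the nose, z up. Its +y side (y = 13 mm) is straight and goes along the fence; its -y side slopes from y = -3 mm at the nose to -23 mm at the butt. Never upside down
- wedge_mid (a point): centre of the wedge, half-way up (14 mm), where it is 26 mm wide; axes as the wedge's
- wedge_butt (a point): centre of the wedge's flat wide end (the butt, 36 x 28 mm), which is to be tapped; 60 mm behind the centre; axes as the wedge's
- wedge_nose (a point): centre of the wedge's narrow end, 60 mm ahead of the centre; axes as the wedge's
- bowl: loose steel bowl, 150 mm wide, 60 mm high; origin at its underside. Leave alone
- spatula: loose spatula lying flat; leave alone
- bar0_mid (a point): centre of a loose cut grain bar, 60 x 45 x 20 mm; leave alone
- bar1_mid (a point): centre of another such grain bar; leave alone
There are look-alikes about, which are no part of the job. Leave any pink look-alike of the wedge alone.

How it is judged:
By the outcome, as a careful person would: the job done as asked, in the order asked, and still so for the second after the job is handed in, with the robot touching nothing.
It also fails if it takes over 61 s, if anything falls off the work surface, if the arm or the gripper's body presses on something with over 40 N, if the wrist force passes 120 N, or if a joint passes its speed limit or range.

ROBOT

A 6-joint arm with a two-finger parallel gripper is mounted at the origin on the work surface. World frame = base frame: x ahead of the robot, y to its left, z up, the work surface at z = 0. Lengths are in m, angles in rad, forces in N, time in s.
With the tool pointing down it reaches from about 0.35 to 0.85 m from the base axis. Payload 8.1 kg.
Tool frame: the origin (TCP) lies between the finger pads; the fingertips stand 19 mm ahead of it and the grasp point (between the pads) is the TCP; z points along the fingers, y is the line along which they close (so a half turn about z gives the same grasp; the last joint's range is limited). The gripper opens to 85 mm and grips with 20 to 120 N. Pads are 22 mm wide; open, the fingers measure 114 mm over their backs; the gripper's body (76 mm by 85 mm) begins 54 mm behind the grasp point. The pads swing forward as they close: fully open they stand 13 mm farther back than shut.
Start: joints at [-0.085, 0.13, 1.488, -0, 1.523, -0.085], TCP at [0.6, 0, 0.25] pointing down, gripper open.
Joint ranges: [-2.96, 2.96], [-0.89, 2.26], [0.02, 2.5], [-1.34, 4.48], [0, 2.73], [-2.66, 2.66]. Speed limits (rad/s): [2.39, 2.39, 2.79, 3.14, 3.14, 3.14].

INTERFACE

Orientations are given as a unit quaternion [w, x, y, z].
In Python, from bench import r, imaging, spotter gives the robot as it stands.
- The arm moves only by the tool apply_moves, never from a script. Its argument "moves" is one flat list of numbers, 7 for each row, row after row: the shift along the tool's x, y, z in m, then the turn, a rotation vector about the tool's x, y, z in degrees, then the closure, from 0 (fully open) to 1 (shut). A call has 1 to 10 rows; each row shifts and turns the commanded pose from where the row before left it, along the tool's axes as they then stand; what a row does not reach is not made up. A row lasts 1/12 s, in which the tool goes at most 41.7 mm and 7.16 degrees, less where a joint would pass 70% of its speed; a pose out of reach is approached as far as the arm can. A call with a gripper value outside its range is refused whole. The fingers move at their own pace and stop on an object; "force" is the grip in N (left out, the last holds). Time passes only in rows, so rows that do not move let the fingers close. It gives the time, the measured TCP pose, the force, the opening and the grip force at its end, in the units of the state.
- r.get_state(): the state, without advancing time (a new reading comes with each control period).
- imaging.snapshot(name): name is "scene" or "side" or "wrist"; returns a dict with "frame" (480x640x3 uint8, red, green, blue), "mtx" (3x3 intrinsics, pixels), "world_from_camera" (4x4, takes a point from camera to world coordinates). Camera axes: x right, y down, z forward; pixel columns grow to the right and rows downward; lengths in m; the calibration is good to about 2 mm. A picture is of the moment at which its call begins. There is no depth.
- r.close_job(): hands the job in; it is judged then, once.
Trained networks look in the newest picture that a camera, given by its name, has taken for a name from the list of things; names that differ only in an ending like _2 or _b are one class to them, and where a whole thing is asked for, a point or a joint stands for the part that bears it (a point fixed in the world has none). Each returns a list of dicts, best first, with "confidence" (0 to 1); they miss things now and then, are a little off and sometimes report something else, mostly with a low value. They report only what shows in the picture. A call takes as long as a camera call. They do not tell look-alikes from the thing itself.
- spotter.silhouettes(camera, thing): "pixels" (480x640 bool, what is visible of it) and "at" ([row, column] in pixels, amid what is visible of it).
The state is a dict: "time_s": time; "q": joint angles; "joint_velocities": joint speeds; "joint_efforts": joint torques, N m; "position": TCP position; "tcp_rot": TCP orientation; "ft_force": force on the tool from outside, world axes, zero at the start; "wrist_torque": the same for the moment, N m; "finger_gap": opening from 0.0 (shut) to 1.0 (fully open); "grip_force": force on a finger pad.
Only numpy, scipy, OpenCV 4.12 (cv2) and the standard library are available. Lean on these libraries where they do the work, as an engineer would, in place of code of your own. Each camera call takes 0.05 s, during which the arm holds its last target. There are 200 camera calls.

## Working session

There is one attempt and no reset: what is moved stays moved. The work goes in short steps, Python scripts to look and compute and a tool call to move; the robot and the scene stay as the last step left them, time stands still between calls to the robot, and variables do not carry over. Pictures are saved under pics/ and viewed, at most 10 in all, crops included, and the job is handed in when it is done.

Besides the shell and the picture viewer there is one more tool, called by a JSON object that holds its "api" and its "payload", one argument or row to a line. apply_moves: Moves the arm, as the interface text tells. Its arguments: {"type":"object","properties":{"moves":{"type":"array","items":{"type":"number"}},"force":{"type":"number"}},"required":["moves"]}

```bash
mkdir -p pics; ls; python3 - <<'E'
from bench import r, imaging, spotter
import cv2,numpy as np
s=r.get_state(); print({k:np.round(v,3).tolist() for k,v in s.items()})
ims=[]
for c in ["scene","side"]:
    d=imaging.snapshot(c); cv2.imwrite(f"pics/{c}0.png",d["frame"][:,:,::-1]); print(c,d["mtx"].tolist(),np.round(d["world_from_camera"],4).tolist())
    for t in ["wedge","jig","bowl","spatula","bar0_mid"]:
        for o in spotter.silhouettes(c,t)[:3]:
            print(c,t,round(o["confidence"],2),o["at"],o["pixels"].sum())
E
```

```text
pics
{'time_s': 0.0, 'q': [-0.085, 0.131, 1.489, -0.0, 1.523, -0.085], 'joint_velocities': [-0.002, -0.003, 0.001, -0.0, -0.001, 0.0], 'joint_efforts': [-0.002, -56.94, -50.056, -0.0, 0.014, 0.0], 'position': [0.599, 0.0, 0.249], 'tcp_rot': [-0.001, 0.707, 0.707, -0.001], 'ft_force': [-0.612, -0.841, 0.449], 'wrist_torque': [-0.005, -0.056, -0.005], 'grip_force': 0.0, 'finger_gap': 0.999}
scene [[616.7635644405636, 0.0, 316.12988765827015], [0.0, 616.7635644405636, 247.58538046992538], [0.0, 0.0, 1.0]] [[-0.7135, 0.6025, -0.3578, 1.1651], [0.7006, 0.6214, -0.3507, 0.5788], [0.0111, -0.5009, -0.8655, 1.4324], [0.0, 0.0, 0.0, 1.0]]
scene wedge 0.95 [142.0, 217.2] 540
scene wedge 0.61 [179.5, 255.2] 569
scene jig 0.65 [258.0, 325.2] 5329
scene bowl 0.92 [337.2, 414.9] 2961
scene spatula 0.7 [365.5, 458.4] 1560
scene spatula 0.19 [256.3, 328.4] 5164
scene bar0_mid 0.93 [222.7, 234.8] 404
side [[544.7681297875953, 0.0, 314.38731072453913], [0.0, 544.7681297875953, 231.41509608852007], [0.0, 0.0, 1.0]] [[0.824, -0.3548, 0.4418, -0.0525], [-0.5666, -0.5051, 0.6511, -0.9109], [-0.0079, -0.7868, -0.6172, 0.9674], [0.0, 0.0, 0.0, 1.0]]
side wedge 0.95 [329.8, 380.1] 893
side jig 0.82 [255.2, 306.0] 4483
side bowl 0.69 [184.5, 256.8] 1287
side spatula 0.78 [188.8, 195.9] 412
side spatula 0.74 [329.7, 378.4] 899
side bar0_mid 0.6 [289.1, 400.8] 371
```

View pics/scene0.png

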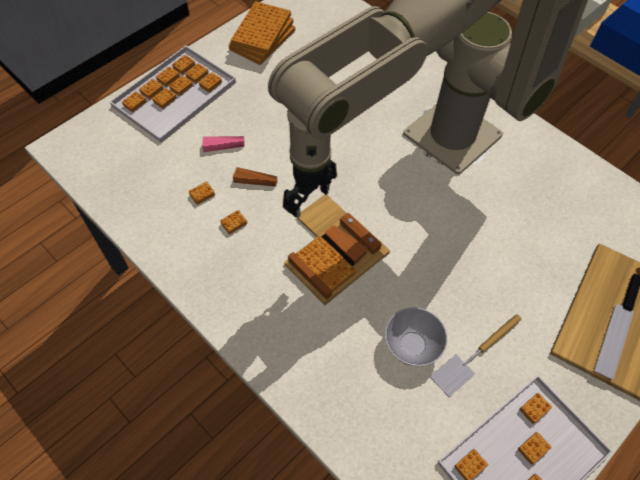

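View pics/side0.png

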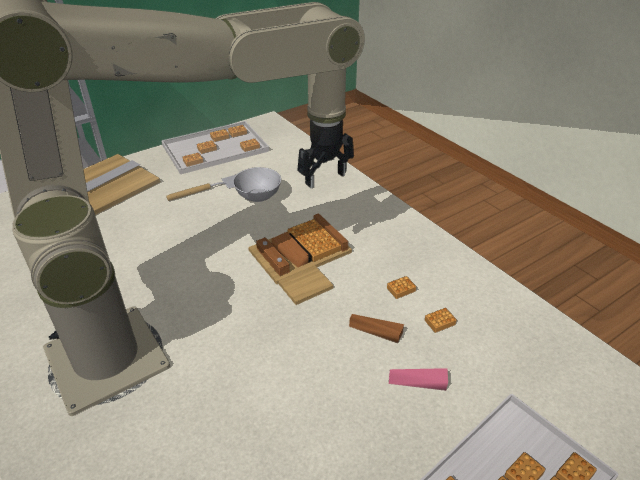

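The scene view shows the wooden wedge at (row 178, col 255), its pink look-alike at (142, 220), and the jig at (250, 335) with its front board at (215, 320). I'll fit the wedge and jig poses next.

```bash
cat > h.py <<'E'
import numpy as np, cv2
from bench import r, imaging, spotter
from scipy.optimize import minimize
def proj(d,P):
    M=np.linalg.inv(d["world_from_camera"]); P=np.atleast_2d(P); c=P@M[:3,:3].T+M[:3,3]
    p=c@np.array(d["mtx"]).T; return p[:,:2]/p[:,2:]
def back(d,row,col,z):
    T=np.array(d["world_from_camera"]); v=T[:3,:3]@np.linalg.solve(d["mtx"],[col,row,1]); return T[:3,3]+v*(z-T[2,3])/v[2]
WP=np.array([[60,13],[60,-3],[-60,-23],[-60,13]])/1000.
W=np.vstack([np.c_[WP,np.zeros(4)],np.c_[WP,np.full(4,.028)]])
def place(P,x,y,a,z=0):
    c,s=np.cos(a),np.sin(a); return np.c_[P[:,0]*c-P[:,1]*s+x,P[:,0]*s+P[:,1]*c+y,P[:,2]+z]
def wmask(d,x,y,a,z=0,k=4):
    m=np.zeros((480*k,640*k),np.uint8); h=cv2.convexHull((proj(d,place(W,x,y,a,z))*k).astype(np.float32))
    cv2.fillConvexPoly(m,np.round(h).astype(np.int32),1); return cv2.resize(m*255,(640,480),interpolation=cv2.INTER_AREA)/255.
def fitw(ds,ms,z=0,x0=None):
    def cost(p): 
        t=0
        for d,m in zip(ds,ms):
            q=wmask(d,p[0],p[1],p[2],z); t+=1-np.minimum(q,m).sum()/np.maximum(q,m).sum()
        return t
    best=None
    for a in (np.arange(0,2*np.pi,np.pi/6) if x0 is None or len(x0)==2 else [x0[2]]):
        s=[x0[0],x0[1],a]
        o=minimize(cost,s,method="Nelder-Mead",options=dict(initial_simplex=[s,[s[0]+.01,s[1],a],[s[0],s[1]+.01,a],[s[0],s[1],a+.2]],maxiter=120))
        if best is None or o.fun<best.fun: best=o
    return best
E
python3 - <<'E'
from h import *
d={c:imaging.snapshot(c) for c in ["scene","side"]}
ms=[]
for c,t in [("scene",(178,255)),("side",(328,378))]:
    b=min(spotter.silhouettes(c,"wedge"),key=lambda o:np.hypot(*(np.array(o["at"])-t))); print(b["at"]); ms.append(b["pixels"].astype(float))
p=back(d["scene"],178,255,.014); print(p, back(d["side"],328,378,.014))
ds=[d["scene"],d["side"]]
o=fitw(ds,ms,0,list(p[:2])); print("wedge",o.x,np.degrees(o.x[2]),o.fun)
o2=fitw(ds,ms,0,[o.x[0],o.x[1],o.x[2]+np.pi]);print("flip",o2.x,o2.fun)
a=cv2.resize(d["scene"]["frame"][185:310,270:400],(400,385),interpolation=cv2.INTER_CUBIC)
b=cv2.resize(d["side"]["frame"][205:310,240:365],(400,336),interpolation=cv2.INTER_CUBIC)
cc=np.zeros((385,800,3),np.uint8);cc[:,:400]=a;cc[:336,400:]=b
cv2.imwrite("pics/jig1.png",cc[:,:,::-1])
E
```

```text
[180.6, 255.6]
[330.1, 377.5]
[ 0.5433796  -0.27959123  0.014     ] [ 0.54535348 -0.28746732  0.014     ]
wedge [ 0.54180798 -0.27949093  2.09320914] 119.93204938971948 0.16093482463514008
flip [ 0.54424143 -0.28130516  5.174443  ] 0.4144251624193409
```

View pics/jig1.png

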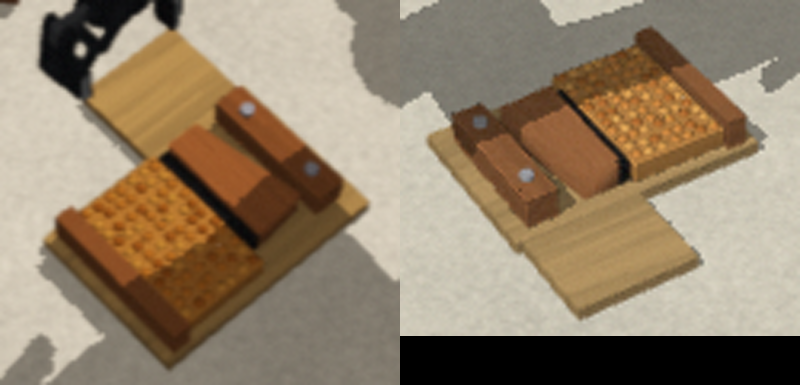

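```bash
python3 - <<'E'
from h import *
d={c:imaging.snapshot(c) for c in ["scene","side"]}
J=[("scene",368,203,145,45),("scene",170,358,145,-190),("scene",43,238,-15,-190),("scene",172,30,-105,40),("scene",85,100,-105,-70),
("side",580-400,310,-105,40),("side",300,258,-105,-70),("side",30,137,145,45),("side",115,243,-15,45),("side",360,142,-15,-190)]
P=np.array([back(d[c],(185 if c=="scene" else 205)+v/(3.08 if c=="scene" else 3.2),(270 if c=="scene" else 240)+u/(3.077 if c=="scene" else 3.2),.012)[:2] for c,u,v,_,_ in J])
Q=np.array([j[3:] for j in J])/1000
A=P-P.mean(0);B=Q-Q.mean(0)
a=np.arctan2((B[:,0]*A[:,1]-B[:,1]*A[:,0]).sum(),(A*B).sum())
R=np.array([[np.cos(a),-np.sin(a)],[np.sin(a),np.cos(a)]]); t=P.mean(0)-R@Q.mean(0)
print("jig",t,np.degrees(a)); print(np.round((P-Q@R.T-t)*1000,1))
E
```

```text
jig [ 0.48126649 -0.00182864] 87.499172737784
[[ 2.2  1.4]
 [-6.1 -3.3]
 [-0.8  1.4]
 [ 1.7  5.3]
 [ 0.9  9.8]
 [ 0.6 -2.1]
 [-0.8 -3.7]
 [ 1.7 -5.6]
 [-0.4 -0.3]
 [ 1.  -2.9]]
```

```bash
python3 - <<'E'
from h import *
d=imaging.snapshot("wrist"); cv2.imwrite("pics/wrist0.png",d["frame"][:,:,::-1]); np.savez("w0.npz",**{k:np.array(d[k]) for k in d})
print(np.round(d["world_from_camera"],3).tolist(), np.round(d["mtx"],1).tolist())
R=cv2.Rodrigues(np.array([0,0,np.radians(87.5)]))[0]
for q in [(145,45),(-15,45),(-105,40),(-105,-70),(-15,-190),(145,-190)]:
    print(q,proj(d,R@(np.array([*q,12])/1000)+[.4813,-.0018,0])[0].round())
E
```

```text
[[1.0, -0.0, -0.001, 0.599], [-0.0, -0.958, -0.285, 0.072], [-0.0, 0.285, -0.958, 0.374], [0.0, 0.0, 0.0, 1.0]] [[386.6, 0.0, 315.7], [0.0, 386.6, 247.4], [0.0, 0.0, 1.0]]
(145, 45) [130.  43.]
(-15, 45) [146. 227.]
(-105, 40) [158. 312.]
(-105, -70) [265. 316.]
(-15, -190) [389. 237.]
(145, -190) [408.  56.]
```

View pics/wrist0.png

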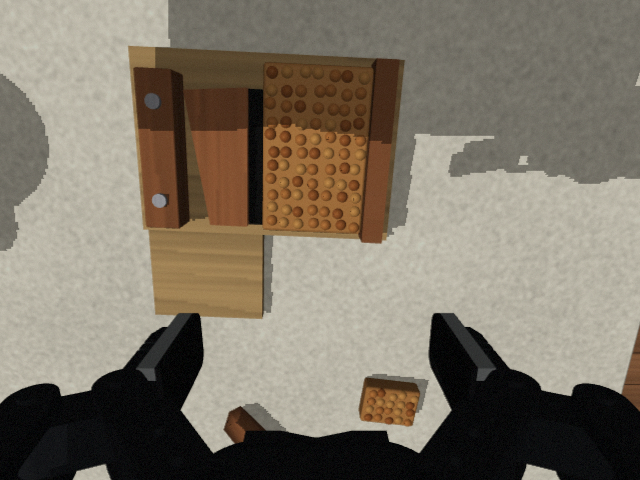

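{"api": "apply_moves", "payload": {
  "moves": [-0.029,-0.005,0.005,0,0,0,0,-0.029,-0.005,0.005,0,0,0,0,-0.029,-0.005,0.005,0,0,0,0,-0.029,-0.005,0.005,0,0,0,0,-0.029,-0.005,0.005,0,0,0,0,-0.029,-0.005,0.005,0,0,0,0,-0.029,-0.005,0.005,0,0,0,0,-0.029,-0.005,0.005,0,0,0,0,-0.029,-0.005,0.005,0,0,0,0,-0.029,-0.005,0.005,0,0,0,0]
}}

```text
time_s: 1.78
position: [0.5496, -0.2914, 0.2002]
tcp_rot: [0.0, 0.707, 0.707, 0.0]
ft_force: [0.1, -0.3, 0.1]
finger_gap: 1.003
grip_force: 0.0
```

{"api": "apply_moves", "payload": {
  "moves": [0,0,0,0,0,-6,0,0,0,0,0,0,-6,0,0,0,0,0,0,-6,0,0,0,0,0,0,-6,0,0,0,0,0,0,-6,0,0,0,0,0,0,0,0]
}}

```text
time_s: 2.28
position: [0.55, -0.29, 0.2003]
tcp_rot: [-0.0, 0.498, 0.867, 0.0]
ft_force: [0.4, 0.2, -0.4]
finger_gap: 0.998
grip_force: 0.0
```

The wrist view matches the jig fit within 3 px, with the board's corners at (155,314) and (263,318). That moves the jig origin to about (0.479, -0.005), yaw 87.4°. Now the wedge from above.

```bash
python3 - <<'E'
from h import *
d=imaging.snapshot("wrist"); f=d["frame"].copy()
for o in spotter.silhouettes("wrist","wedge"):
    m=o["pixels"].astype(float); p=back(d,*o["at"],.014); print(o["confidence"],o["at"],p.round(3),f[o["pixels"]].mean(0))
    if abs(p[0]-.542)<.04 and abs(p[1]+.28)<.05:
        b=fitw([d],[m],0,[.542,-.279,2.093]); print(b.x,np.degrees(b.x[2]),b.fun)
        cv2.polylines(f,[cv2.convexHull(proj(d,place(W,*b.x)).astype(np.float32)).astype(np.int32)],True,(0,255,0),1)
cv2.imwrite("pics/wrist1.png",f[:,:,::-1])
E
```

```text
0.8 [369.4, 212.1] [ 0.536 -0.457  0.014] [107.575       55.63619048  68.43309524]
0.75 [222.8, 308.3] [ 0.543 -0.292  0.014] [86.86188846 53.55969398 32.69720153]
[ 0.54009746 -0.28238337  2.09835184] 120.22670457337578 0.019272331493430772
```

View pics/wrist1.png

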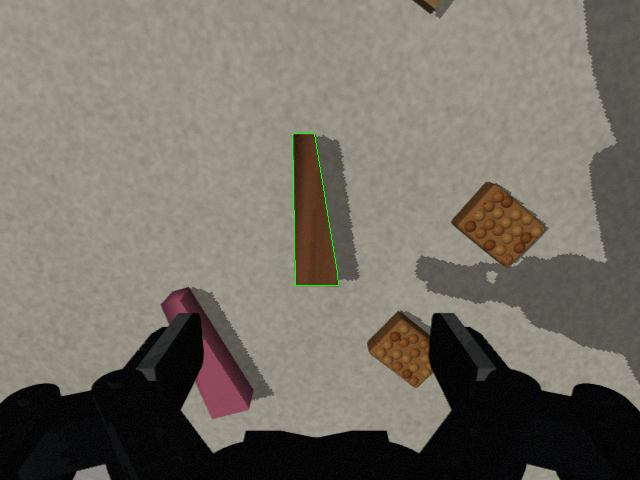

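The fit lies right on the wooden wedge (nose at (305,133), butt at (317,285)), straight side to the left, so it is right way up. The bars and the pink piece are clear of the fingers. Descending to grasp.

{"api": "apply_moves", "payload": {
  "moves": [-0.0034,-0.0035,0.02,0,0,0,0,0,0,0.02,0,0,0,0,0,0,0.02,0,0,0,0,0,0,0.02,0,0,0,0,0,0,0.02,0,0,0,0,0,0,0.02,0,0,0,0,0,0,0.02,0,0,0,0,0,0,0.02,0,0,0,0,0,0,0.017,0,0,0,0,0,0,0,0,0,0,0]
}}

```text
time_s: 3.22
position: [0.546, -0.2929, 0.0188]
tcp_rot: [-0.003, 0.501, 0.865, 0.0]
ft_force: [-0.1, 1.0, -0.8]
finger_gap: 0.998
grip_force: 0.0
```

{"api": "apply_moves", "payload": {
  "moves": [0,0,0,0,0,0,1,0,0,0,0,0,0,1,0,0,0,0,0,0,1,0,0,0,0,0,0,1,0,0,0,0,0,0,1,0,0,0,0,0,0,1,0,0,0,0,0,0,1,0,0,0,0,0,0,1],
  "force": 25
}}

```text
time_s: 3.88
position: [0.5496, -0.2954, 0.025]
tcp_rot: [0.001, 0.5, 0.866, -0.0]
ft_force: [-1.8, -0.1, 6.2]
finger_gap: 0.342
grip_force: 24.7
```

{"api": "apply_moves", "payload": {
  "moves": [0,0,-0.01,0,0,0,1,0,0,-0.015,0,0,0,1,0,0,-0.015,0,0,0,1,0,0,-0.02,0,0,0,1,0,0,-0.02,0,0,0,1,0,0,-0.02,0,0,7,1,0,0,0,0,0,7,1,0,0,0,0,0,7,1,0,0,0,0,0,7,1,0,0,0,0,0,4.8,1]
}}

```text
time_s: 4.72
position: [0.5488, -0.2947, 0.1242]
tcp_rot: [0.0, 0.726, 0.687, 0.0]
ft_force: [0.1, -0.2, -1.0]
finger_gap: 0.346
grip_force: 24.7
```

```bash
python3 - <<'E'
from h import *
d=imaging.snapshot("wrist"); f=d["frame"].copy(); s=r.get_state(); z=s["position"][2]; print(s["position"],s["tcp_rot"],s["finger_gap"])
for o in spotter.silhouettes("wrist","wedge"):
    print(o["confidence"],o["at"],o["pixels"].sum())
cv2.imwrite("pics/wrist2.png",f[:,:,::-1])
E
```

```text
[ 0.54866079 -0.29463242  0.1240742 ] [1.79116858e-04 7.27925732e-01 6.85655959e-01 5.91450965e-05] 0.3475241418610035
0.7 [415.8, 266.9] 307
0.56 [298.4, 309.2] 22814
```

View pics/wrist2.png

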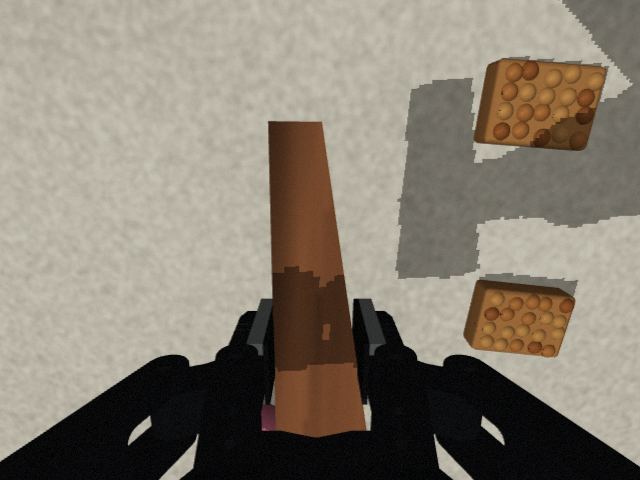

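The wedge is held well, with its nose corners at (268,122) and (322,122). I'll work out its pose in the tool and the shift to the jig.

```bash
python3 - <<'E'
from h import *
d=imaging.snapshot("wrist"); s=r.get_state(); z=s["position"][2]; t=np.array(s["position"])
a,b,c,e=[back(d,v,u,z+.003)[:2] for u,v in [(268,122),(322,122),(272,265),(342,265)]]
print(a,b,c,e,"nose w",np.linalg.norm(a-b))
y1=np.degrees(np.arctan2(*(a-c)[::-1])); y2=np.degrees(np.arctan2(*(b-e)[::-1])); print("yaw straight",y1,"slope side-9.46",y2-9.46, "tool",2*np.degrees(np.arctan2(s["tcp_rot"][2],s["tcp_rot"][1])))
th=np.radians(y1);R=np.array([[np.cos(th),-np.sin(th)],[np.sin(th),np.cos(th)]])
n=R.T@((a+b)/2-t[:2]); print("nose mid in wedge axes from tcp mm",n*1000)
# target
J=np.array([.479,-.0048]);tj=np.radians(87.4);Rj=np.array([[np.cos(tj),-np.sin(tj)],[np.sin(tj),np.cos(tj)]])
for nx in (-25,40):
    tgt=J+Rj@(np.array([nx,-13])/1000)-Rj@n; print("tcp for nose x",nx,tgt)
E
```

```text
[ 0.53759593 -0.21863225] [ 0.55367562 -0.21944758] [ 0.53504818 -0.26366215] [ 0.55822068 -0.26483497] nose w 0.016100350813086275
yaw straight 86.76170973826805 slope side-9.46 86.25849426515168 tool 87.33188966108173
nose mid in wedge axes from tcp mm [75.30806473  7.28913145]
tcp for nose x -25 [ 0.49471797 -0.10592518]
tcp for nose x 40 [ 0.49766657 -0.04099209]
```

{"api": "apply_moves", "payload": {
  "moves": [0.0186,-0.0063,0,0,0,0,1,0.0186,-0.0063,0,0,0,0,1,0.0186,-0.0063,0,0,0,0,1,0.0186,-0.0063,0,0,0,0,1,0.0186,-0.0063,0,0,0,0,1,0.0186,-0.0063,0,0,0,0,1,0.0186,-0.0063,0,0,0,0,1,0.0186,-0.0063,0,0,0,0,1,0.0186,-0.0063,0,0,0,0,1,0.0186,-0.0063,0,0,0,0,1]
}}

```text
time_s: 5.7
position: [0.4945, -0.1049, 0.1236]
tcp_rot: [0.0, 0.723, 0.691, 0.0]
ft_force: [-0.1, 0.2, -0.7]
finger_gap: 0.348
grip_force: 24.8
```

{"api": "apply_moves", "payload": {
  "moves": [0,0,0.014,0,0,0,1,0,0,0.014,0,0,0,1,0,0,0.014,0,0,0,1,0,0,0,0,0,0,1]
}}

```text
time_s: 6.03
position: [0.4928, -0.105, 0.0787]
tcp_rot: [-0.002, 0.723, 0.691, -0.001]
ft_force: [-0.3, 0.6, -1.0]
finger_gap: 0.349
grip_force: 24.7
```

```bash
python3 - <<'E'
from h import *
d=imaging.snapshot("wrist"); f=d["frame"]; s=r.get_state(); print(s["position"],s["tcp_rot"],np.round(d["world_from_camera"],4).tolist())
np.savez("w3.npz",**{k:np.array(d[k]) for k in d},tcp=s["position"])
cv2.imwrite("pics/wrist3.png",f[:,:,::-1])
E
```

```text
[ 0.49346662 -0.10528045  0.08006702] [-0.00143823  0.72324841  0.69058603 -0.00077805] [[0.999, -0.0423, -0.0175, 0.496], [-0.0455, -0.9578, -0.2838, -0.0328], [-0.0047, 0.2843, -0.9587, 0.2028], [0.0, 0.0, 0.0, 1.0]]
```

View pics/wrist3.png

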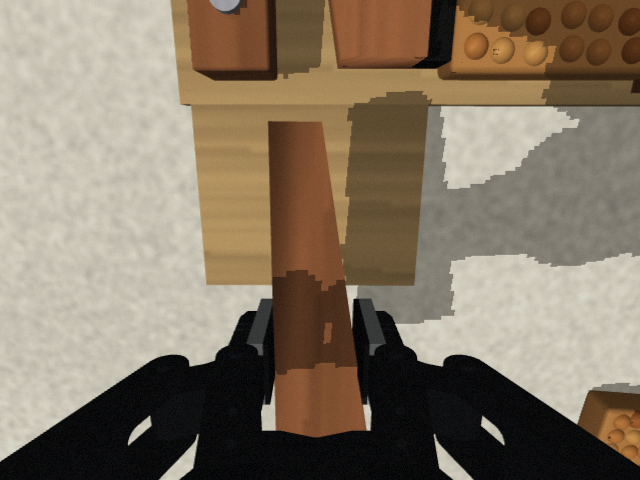

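The wedge is over the board with its nose at (295,122); the slot mouth shows between the fence corner (about (276,75)) and the bar corner (about (340,66)). I'll compare these with the nose.

```bash
python3 - <<'E'
from h import *
d=dict(np.load("w3.npz")); J=np.array([.479,-.0048]);tj=np.radians(87.4);Rj=np.array([[np.cos(tj),-np.sin(tj)],[np.sin(tj),np.cos(tj)]])
t=d["tcp"]
for n,u,v,z in [("fence bot",276,78,.012),("fence top",275,69,.042),("bar bot",341,67,.012),("bar top",341,62,.042),("base edge L",182,104,.012),("board L",206,285,.012),("board R",414,285,.012),("noseL",268,122,t[2]+.003),("noseR",322,122,t[2]+.003),("sideL",272,265,t[2]+.003)]:
    print(n,(Rj.T@(back(d,v,u,z)[:2]-J)*1000).round(1))
c=cv2.resize(d["frame"][30:130,180:460],(784,280),interpolation=cv2.INTER_CUBIC); cv2.imwrite("pics/w3c.png",c[:,:,::-1])
E
```

```text
fence bot [-3.3  0.7]
fence top [-3.8 -2. ]
bar bot [  1.3 -28.8]
bar top [ -1.4 -27.1]
base edge L [-14.4  44.7]
board L [-104.7   40.9]
board R [-104.5  -69.4]
noseL [-24.1  -3.6]
noseR [-24.1 -19.6]
sideL [-68.7  -3.4]
```

View pics/w3c.png

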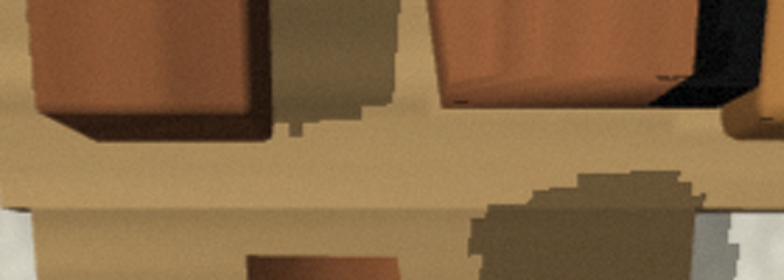

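{"api": "apply_moves", "payload": {
  "moves": [0,0,0.012,0,0,0,1,0,0,0.012,0,0,0,1,0,0,0.011,0,0,0,1,0.011,0,0,0,0,0,1,0.011,0,0,0,0,0,1,0.011,0,0,0,0,0,1,0.011,0,0,0,0,0,1,0,0,0,0,0,0,1,0,0,0,0,0,0,1]
}}

```text
time_s: 6.83
position: [0.4975, -0.0609, 0.0468]
tcp_rot: [0.0, 0.723, 0.69, 0.0]
ft_force: [0.1, -0.6, -0.6]
finger_gap: 0.347
grip_force: 24.8
```

{"api": "apply_moves", "payload": {
  "moves": [0,0,0.004,0,0,0,1,0,0,0.003,0,0,0,1,0,0,0.001,0,0,0,1,0,0,0.001,0,0,0,1,0,0,0,0,0,0,1,0,0,0,0,0,0,1]
}}

```text
time_s: 7.33
position: [0.497, -0.0621, 0.0372]
tcp_rot: [-0.0, 0.724, 0.689, -0.0]
ft_force: [-0.7, 0.7, -0.3]
finger_gap: 0.348
grip_force: 24.7
```

{"api": "apply_moves", "payload": {
  "moves": [0,0,0,0,0,0,0.4,0,0,0,0,0,0,0.3,0,0,0,0,0,0,0.2,0,0,0,0,0,0,0.2,0,0,0,0,0,0,0.2,0,0,-0.015,0,0,0,0.2,0,0,-0.02,0,0,0,0.2,0,0,-0.02,0,0,0,0.2,0,0,-0.02,0,0,0,0.2,0,0,0,0,0,0,0.2]
}}

```text
time_s: 8.17
position: [0.4998, -0.0625, 0.1169]
tcp_rot: [0.003, 0.724, 0.69, 0.002]
ft_force: [0.9, 0.7, 1.2]
finger_gap: 0.804
grip_force: 0.0
```

{"api": "apply_moves", "payload": {
  "moves": [-0.02,0,0,0,0,0,1,-0.02,0,0,0,0,0,1,-0.02,0,0,0,0,0,1,-0.02,0,0,0,0,0,1,0,0,0,0,0,0,1,0,0,0,0,0,0,1]
}}

```text
time_s: 8.67
position: [0.4927, -0.1423, 0.1118]
tcp_rot: [-0.0, 0.725, 0.689, -0.0]
ft_force: [1.1, -0.0, -0.0]
finger_gap: 0.003
grip_force: 0.0
```

```bash
cat > look.py <<'E'
from h import *
import sys
d=imaging.snapshot("wrist"); f=d["frame"].copy(); s=r.get_state(); print(s["time_s"],s["position"],s["tcp_rot"],s["ft_force"],s["finger_gap"])
J=np.array([.479,-.0048]);tj=np.radians(87.4);Rj=np.array([[np.cos(tj),-np.sin(tj)],[np.sin(tj),np.cos(tj)]])
print("tcp jig",(Rj.T@(np.array(s["position"])[:2]-J)*1000).round(1))
for o in spotter.silhouettes("wrist","wedge"):
    p=back(d,*o["at"],.026)[:2]; pj=Rj.T@(p-J)*1000
    print(o["confidence"],pj.round())
    if abs(pj[0])<90 and abs(pj[1])<40:
        g=J+Rj@np.array([-.04,-.017]); b=fitw([d],[o["pixels"].astype(float)],.012,[*g,tj]); c=Rj.T@(b.x[:2]-J)*1000
        print("wedge jig",c.round(1),"yaw",np.degrees(b.x[2]-tj).round(2),"cost",round(b.fun,3))
        cv2.polylines(f,[cv2.convexHull(proj(d,place(W,*b.x,.012)).astype(np.float32)).astype(np.int32)],True,(0,255,0),1)
cv2.imwrite(sys.argv[1],f[:,:,::-1])
E
python3 look.py pics/wrist4.png
```

```text
8.7167 [ 0.49277183 -0.14163604  0.11177846] [-4.50921731e-04  7.24544473e-01  6.89227902e-01 -3.33067548e-05] [-0.34098256  0.22090138 -0.0092716 ] -0.004234085193029873
tcp jig [-136.1  -20. ]
0.58 [-55. -19.]
wedge jig [-40.8 -17.9] yaw -0.65 cost 0.01
```

View pics/wrist4.png

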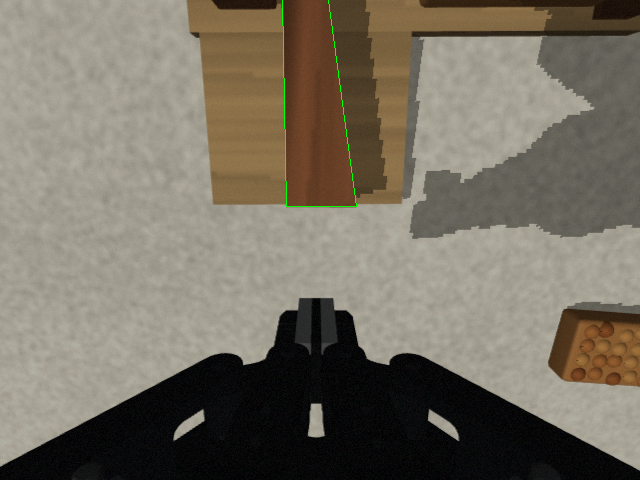

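The wedge lies flat with its nose 19 mm into the mouth and its butt at jig x -101, y -23; the shut fingers stand behind it. I'll lower them and push.

{"api": "apply_moves", "payload": {
  "moves": [0,0,0.018,0,0,0,1,0,0,0.018,0,0,0,1,0,0,0.018,0,0,0,1,0,0,0.018,0,0,0,1,0,0,0,0,0,0,1,0.005,0,0,0,0,0,1,0.005,0,0,0,0,0,1,0,0,0,0,0,0,1]
}}

```text
time_s: 9.43
position: [0.4946, -0.1308, 0.0417]
tcp_rot: [0.001, 0.724, 0.69, 0.001]
ft_force: [0.1, 0.4, 0.6]
finger_gap: 0.001
grip_force: 0.0
```

{"api": "apply_moves", "payload": {
  "moves": [0.003,0,0,0,0,0,1,0.003,0,0,0,0,0,1,0.003,0,0,0,0,0,1,0.003,0,0,0,0,0,1,0.003,0,0,0,0,0,1,0.003,0,0,0,0,0,1,0.003,0,0,0,0,0,1,0.003,0,0,0,0,0,1,0.003,0,0,0,0,0,1,0.003,0,0,0,0,0,1]
}}

```text
time_s: 10.27
position: [0.495, -0.1016, 0.0403]
tcp_rot: [0.0, 0.724, 0.69, -0.0]
ft_force: [0.3, -2.0, 0.5]
finger_gap: -0.001
grip_force: 0.4
```

{"api": "apply_moves", "payload": {
  "moves": [0.0015,0,0,0,0,0,1,0.0015,0,0,0,0,0,1,0.0015,0,0,0,0,0,1,0.0015,0,0,0,0,0,1,0.0015,0,0,0,0,0,1,0.0015,0,0,0,0,0,1,0.0015,0,0,0,0,0,1,0.0015,0,0,0,0,0,1,0.0015,0,0,0,0,0,1,0.0015,0,0,0,0,0,1]
}}

```text
time_s: 11.1
position: [0.4957, -0.0867, 0.0403]
tcp_rot: [-0.0, 0.724, 0.69, -0.0]
ft_force: [-0.1, -0.2, 0.9]
finger_gap: -0.001
grip_force: 0.4
```

```bash
python3 look.py pics/wrist5.png
```

```text
11.15 [ 0.49573916 -0.08646208  0.04024559] [-9.05338252e-05  7.24151336e-01  6.89641090e-01  3.27297500e-05] [-0.6498013  -0.68546522  0.06346684] -0.0016950774981140016
tcp jig [-80.8 -20.4]
0.17 [ -8. -49.]
```

{"api": "apply_moves", "payload": {
  "moves": [0.001,0,0,0,0,0,1,0.001,0,0,0,0,0,1,0.001,0,0,0,0,0,1,0.001,0,0,0,0,0,1,0,0,0,0,0,0,1]
}}

```text
time_s: 11.62
position: [0.4959, -0.0826, 0.0403]
tcp_rot: [-0.0, 0.724, 0.69, 0.0]
ft_force: [0.3, 0.4, -0.0]
finger_gap: 0.001
grip_force: 0.0
```

{"api": "apply_moves", "payload": {
  "moves": [0.001,0,0,0,0,0,1,0.001,0,0,0,0,0,1,0.001,0,0,0,0,0,1,0.001,0,0,0,0,0,1,0,0,0,0,0,0,1]
}}

```text
time_s: 12.03
position: [0.4959, -0.0791, 0.0402]
tcp_rot: [0.0, 0.724, 0.69, -0.0]
ft_force: [-2.9, -4.2, 0.5]
finger_gap: 0.004
grip_force: 1.9
```

{"api": "apply_moves", "payload": {
  "moves": [0.0005,0,0,0,0,0,1,0.0005,0,0,0,0,0,1,0,0,0,0,0,0,1]
}}

```text
time_s: 12.28
position: [0.4959, -0.0784, 0.0403]
tcp_rot: [0.0, 0.724, 0.69, -0.001]
ft_force: [-3.2, -5.2, 1.0]
finger_gap: 0.001
grip_force: 2.9
```

{"api": "apply_moves", "payload": {
  "moves": [0.0005,0,0,0,0,0,1,0.0005,0,0,0,0,0,1,0,0,0,0,0,0,1]
}}

```text
time_s: 12.53
position: [0.4959, -0.0777, 0.0403]
tcp_rot: [0.0, 0.724, 0.69, -0.001]
ft_force: [-4.0, -7.1, -0.1]
finger_gap: -0.004
grip_force: 3.6
```

{"api": "apply_moves", "payload": {
  "moves": [0.0005,0,0,0,0,0,1,0.0005,0,0,0,0,0,1,0,0,0,0,0,0,1]
}}

```text
time_s: 12.78
position: [0.4958, -0.077, 0.0403]
tcp_rot: [0.0, 0.724, 0.69, -0.001]
ft_force: [-4.1, -8.7, 1.4]
finger_gap: 0.004
grip_force: 4.4
```

{"api": "apply_moves", "payload": {
  "moves": [-0.004,0,0,0,0,0,1,-0.01,0,0,0,0,0,1,-0.01,0,-0.02,0,0,0,1,0,0,-0.025,0,0,0,1,0,0,-0.025,0,0,0,1,0,0,-0.025,0,0,0,1,0,0,0,0,0,0,1,0,0,0,0,0,0,1]
}}

```text
time_s: 13.45
position: [0.4967, -0.1006, 0.1374]
tcp_rot: [0.002, 0.724, 0.69, 0.001]
ft_force: [0.5, 0.4, -0.4]
finger_gap: 0.005
grip_force: 0.0
```

```bash
python3 look.py pics/wrist6.png
```

```text
13.5 [ 0.4956191  -0.10016907  0.13573501] [5.81646253e-04 7.24195243e-01 6.89594532e-01 5.41722954e-04] [-0.11739457 -0.04129949 -0.42437826] -0.0002450537072236786
tcp jig [-94.5 -20.9]
```

View pics/wrist6.png

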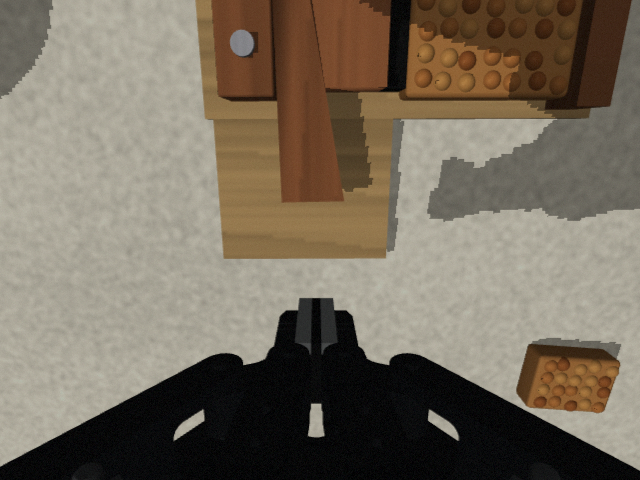

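The wedge sits between fence and bar: butt corners at (282,202) and (343,201), straight side running up to about (274,0) beside the fence. I'll compute its skew numerically.

```bash
python3 - <<'E'
from h import *
d=imaging.snapshot("wrist"); g=cv2.cvtColor(d["frame"],cv2.COLOR_RGB2GRAY).astype(float); g=cv2.GaussianBlur(g,(1,5),0)
J=np.array([.479,-.0048]);tj=np.radians(87.4);Rj=np.array([[np.cos(tj),-np.sin(tj)],[np.sin(tj),np.cos(tj)]])
jp=lambda u,v,z:(Rj.T@(back(d,v,u,z)[:2]-J)*1000).round(1)
for n,u,v,z in [("buttL",282,202,.04),("buttR",343,201,.04),("slope at bar",325,92,.04),("boardL",223,258,.012),("boardR",387,258,.012),("baseL",205,118,.012)]: print(n,jp(u,v,z))
def edge(v,lo,hi,top=1):
    G=np.gradient(g[v]); k=lo+np.argmax(abs(G[lo:hi])); return k,round(G[k],1)
for v in [195,180,165,150,135,122]:   # wedge sides against board
    l,_=edge(v,268,292); rr,_=edge(v,315,350); print(v,l,jp(l,v,.04),rr,jp(rr,v,.04))
for v in [0,15,30,45,60,75,85]: 
    print(v,g[v,262:286:2].round().astype(int).tolist(),"|",g[v,304:334:2].round().astype(int).tolist())
E
```

```text
buttL [-59.8  -0.2]
buttR [-59.4 -35. ]
slope at bar [ -1.5 -24.5]
boardL [-102.5   43. ]
boardR [-102.8  -67.1]
baseL [-13.3  47.5]
195 285 [-55.8  -2. ] 347 [-56.  -37.2]
180 284 [-47.4  -1.7] 345 [-47.5 -35.9]
165 284 [-39.1  -1.9] 342 [-39.3 -34.1]
150 283 [-31.1  -1.6] 340 [-31.2 -32.9]
135 282 [-23.2  -1.3] 337 [-23.3 -31.1]
122 282 [-16.4  -1.5] 335 [-16.5 -30. ]
0 [70, 75, 73, 73, 76, 75, 51, 25, 43, 46, 46, 49] | [77, 78, 77, 78, 77, 75, 39, 80, 83, 85, 81, 81, 83, 82, 86]
15 [70, 70, 71, 71, 73, 73, 59, 29, 42, 46, 48, 49] | [76, 78, 77, 76, 79, 78, 72, 42, 82, 80, 84, 82, 84, 82, 85]
30 [68, 71, 70, 71, 73, 73, 61, 32, 41, 47, 48, 52] | [77, 77, 77, 75, 71, 70, 71, 72, 49, 82, 84, 83, 85, 86, 86]
45 [63, 71, 70, 72, 72, 72, 65, 37, 31, 51, 50, 54] | [77, 77, 77, 75, 72, 73, 70, 71, 71, 60, 78, 84, 86, 86, 85]
60 [70, 68, 70, 71, 71, 72, 73, 45, 22, 50, 54, 54] | [77, 75, 76, 74, 74, 73, 73, 72, 71, 70, 74, 77, 85, 87, 85]
75 [66, 69, 69, 70, 71, 71, 72, 52, 24, 47, 56, 55] | [77, 75, 73, 76, 74, 74, 73, 70, 71, 69, 70, 73, 79, 86, 87]
85 [66, 69, 68, 69, 71, 71, 72, 55, 23, 38, 56, 60] | [79, 78, 73, 69, 68, 73, 72, 71, 73, 70, 71, 74, 76, 82, 86]
```

The wedge is skewed about 0.8°, with a gap to the fence at the butt. That explains the early resistance and the sideways force. I'll tap again, nearer the fence side, with a slight drift toward the fence.

{"api": "apply_moves", "payload": {
  "moves": [0,-0.006,0.015,0,0,0,1,0,0,0.02,0,0,0,1,0,0,0.02,0,0,0,1,0,0,0.02,0,0,0,1,0,0,0.02,0,0,0,1,0.006,0,0,0,0,0,1,0.006,0,0,0,0,0,1,0.006,0,0,0,0,0,1,0.002,0,0,0,0,0,1,0,0,0,0,0,0,1]
}}

```text
time_s: 14.43
position: [0.4912, -0.079, 0.0417]
tcp_rot: [0.001, 0.724, 0.69, 0.001]
ft_force: [0.2, 0.5, 0.3]
finger_gap: 0.001
grip_force: 0.0
```

{"api": "apply_moves", "payload": {
  "moves": [0.001,-0.0003,0,0,0,0,1,0.001,-0.0003,0,0,0,0,1,0.001,-0.0003,0,0,0,0,1,0,0,0,0,0,0,1]
}}

```text
time_s: 14.77
position: [0.4895, -0.0766, 0.0406]
tcp_rot: [0.0, 0.724, 0.69, 0.0]
ft_force: [0.2, -0.0, -0.1]
finger_gap: 0.004
grip_force: 0.0
```

{"api": "apply_moves", "payload": {
  "moves": [0.001,-0.0003,0,0,0,0,1,0.001,-0.0003,0,0,0,0,1,0,0,0,0,0,0,1]
}}

```text
time_s: 15.02
position: [0.4888, -0.0745, 0.0403]
tcp_rot: [0.0, 0.724, 0.69, -0.0]
ft_force: [0.4, -0.9, 1.0]
finger_gap: -0.0
grip_force: 0.2
```

{"api": "apply_moves", "payload": {
  "moves": [0.001,-0.0003,0,0,0,0,1,0.001,-0.0003,0,0,0,0,1,0,0,0,0,0,0,1]
}}

```text
time_s: 15.27
position: [0.4883, -0.0723, 0.0403]
tcp_rot: [-0.0, 0.724, 0.69, 0.0]
ft_force: [0.1, -0.3, 0.4]
finger_gap: -0.002
grip_force: 0.2
```

The jam is freed and the wedge slides easily again.

{"api": "apply_moves", "payload": {
  "moves": [0.001,0,0,0,0,0,1,0.001,0,0,0,0,0,1,0.001,0,0,0,0,0,1,0,0,0,0,0,0,1]
}}

```text
time_s: 15.6
position: [0.4883, -0.0695, 0.0403]
tcp_rot: [-0.0, 0.724, 0.69, -0.0]
ft_force: [-1.0, -2.4, 0.9]
finger_gap: 0.0
grip_force: 1.0
```

{"api": "apply_moves", "payload": {
  "moves": [0.001,0,0,0,0,0,1,0.001,0,0,0,0,0,1,0,0,0,0,0,0,1]
}}

```text
time_s: 15.85
position: [0.4883, -0.0678, 0.0402]
tcp_rot: [0.0, 0.724, 0.69, -0.001]
ft_force: [-3.3, -5.0, 1.4]
finger_gap: 0.006
grip_force: 2.4
```

{"api": "apply_moves", "payload": {
  "moves": [-0.004,0,0,0,0,0,1,0,-0.001,0,0,0,0,1,0.002,0,0,0,0,0,1,0.001,-0.0002,0,0,0,0,1,0.001,-0.0002,0,0,0,0,1,0.0005,-0.0002,0,0,0,0,1,0.0005,-0.0002,0,0,0,0,1,0,0,0,0,0,0,1]
}}

```text
time_s: 16.52
position: [0.4873, -0.0671, 0.0406]
tcp_rot: [0.001, 0.724, 0.69, -0.0]
ft_force: [0.9, -4.7, -0.6]
finger_gap: -0.0
grip_force: 2.9
```

{"api": "apply_moves", "payload": {
  "moves": [0.0005,-0.0001,0,0,0,0,1,0.0005,-0.0001,0,0,0,0,1,0,0,0,0,0,0,1]
}}

```text
time_s: 16.77
position: [0.4874, -0.0665, 0.0408]
tcp_rot: [0.001, 0.724, 0.69, -0.0]
ft_force: [0.1, -6.6, -1.1]
finger_gap: 0.003
grip_force: 3.9
```

{"api": "apply_moves", "payload": {
  "moves": [0.0005,-0.0001,0,0,0,0,1,0.0005,-0.0001,0,0,0,0,1,0,0,0,0,0,0,1]
}}

```text
time_s: 17.02
position: [0.4874, -0.0659, 0.0409]
tcp_rot: [0.002, 0.724, 0.69, -0.0]
ft_force: [1.2, -10.4, -0.5]
finger_gap: 0.004
grip_force: 4.9
```

{"api": "apply_moves", "payload": {
  "moves": [-0.004,0,0,0,0,0,1,-0.01,0,0,0,0,0,1,-0.018,0,-0.02,0,0,0,1,0,0,-0.025,0,0,0,1,0,0,-0.025,0,0,0,1,0,0,-0.025,0,0,0,1,0,0,0,0,0,0,1,0,0,0,0,0,0,1]
}}

```text
time_s: 17.68
position: [0.4863, -0.097, 0.1372]
tcp_rot: [0.002, 0.724, 0.69, 0.001]
ft_force: [-0.4, -0.5, -0.2]
finger_gap: -0.003
grip_force: 0.0
```

```bash
cat > skew.py <<'E'
from h import *
d=imaging.snapshot("wrist"); g=cv2.cvtColor(d["frame"],cv2.COLOR_RGB2GRAY).astype(float); g=cv2.GaussianBlur(g,(3,5),0); s=r.get_state(); print(s["position"],s["tcp_rot"])
J=np.array([.479,-.0048]);tj=np.radians(87.4);Rj=np.array([[np.cos(tj),-np.sin(tj)],[np.sin(tj),np.cos(tj)]])
pix=lambda x,y,z: proj(d,np.r_[J+Rj@np.array([x,y])/1000,z/1000])[0]
def scan(x,y0,y1,z,n=200):
    ys=np.linspace(y0,y1,n); uv=np.array([pix(x,y,z) for y in ys],np.float32); 
    return ys,cv2.remap(g.astype(np.float32),uv[:,:1],uv[:,1:],cv2.INTER_LINEAR).ravel()
def hor(y,x0,x1,z,n=200):
    xs=np.linspace(x0,x1,n); uv=np.array([pix(x,y,z) for x in xs],np.float32)
    return xs,cv2.remap(g.astype(np.float32),uv[:,:1],uv[:,1:],cv2.INTER_LINEAR).ravel()
def step(ax,p): k=np.argmax(abs(np.gradient(p)[3:-3]))+3; return round(ax[k],1)
xs,p=hor(20,-115,-90,12); print("board front x",step(xs,p))
xs,p=hor(-12,-75,-30,40); print("butt x",step(xs,p))
xb=step(xs,p)
for x in np.arange(xb+5,-14,5): 
    a=step(*scan(x,8,-12,40)); c=(x-xb)/6; b=step(*scan(x,-40+c,-24+c,40)); print(round(x,1),"L",a,"R",b,"boardL",step(*scan(x,50,32,12)))
for x in [0,10,20,30,40]:
    ys,p=scan(x,8,-8,41,17); print(x,p.round().astype(int).tolist())
E
python3 skew.py
```

```text
[ 0.48518417 -0.09659994  0.13552667] [3.23264394e-04 7.24194406e-01 6.89595709e-01 3.41251496e-04]
board front x -104.1
butt x -50.1
-45.1 L 0.3 R -38.5 boardL 41.2
-40.1 L 0.1 R -34.5 boardL 40.7
-35.1 L 0.2 R -33.6 boardL 40.8
-30.1 L 0.1 R -32.9 boardL 40.7
-25.1 L 0.4 R -31.8 boardL 41.1
-20.1 L 0.5 R -31.1 boardL 40.7
-15.1 L 0.4 R -30.5 boardL 41.0
0 [67, 69, 69, 69, 70, 69, 70, 53, 45, 59, 63, 66, 69, 73, 77, 79, 81]
10 [68, 67, 68, 69, 71, 71, 69, 54, 46, 56, 59, 62, 65, 68, 73, 78, 80]
20 [46, 66, 70, 70, 72, 72, 71, 56, 43, 51, 56, 59, 61, 65, 69, 72, 77]
30 [69, 70, 71, 72, 71, 72, 72, 57, 41, 49, 52, 56, 58, 61, 65, 70, 74]
40 [70, 71, 70, 71, 71, 72, 72, 57, 42, 46, 48, 52, 54, 57, 61, 66, 70]
```

The wedge is now parallel to the fence, with a uniform seam at y≈0.4 and its nose about 70 mm in. I'll re-approach and push to about 15 N.

{"api": "apply_moves", "payload": {
  "moves": [0,0.004,0.015,0,0,0,1,0,0,0.02,0,0,0,1,0,0,0.02,0,0,0,1,0,0,0.02,0,0,0,1,0,0,0.02,0,0,0,1,0.009,0,0,0,0,0,1,0.009,0,0,0,0,0,1,0.006,0,0,0,0,0,1,0.003,0,0,0,0,0,1,0,0,0,0,0,0,1]
}}

```text
time_s: 18.57
position: [0.4913, -0.0687, 0.0416]
tcp_rot: [0.001, 0.724, 0.69, 0.001]
ft_force: [-0.7, 0.5, 0.2]
finger_gap: 0.001
grip_force: 0.0
```

{"api": "apply_moves", "payload": {
  "moves": [0.001,0,0,0,0,0,1,0.001,0,0,0,0,0,1,0,0,0,0,0,0,1,0,0,0,0,0,0,1]
}}

```text
time_s: 18.9
position: [0.4906, -0.0677, 0.0406]
tcp_rot: [0.0, 0.724, 0.69, 0.0]
ft_force: [-0.1, -0.3, 0.1]
finger_gap: 0.0
grip_force: 0.0
```

{"api": "apply_moves", "payload": {
  "moves": [0.0005,0,0,0,0,0,1,0.0005,0,0,0,0,0,1,0.0005,0,0,0,0,0,1,0,0,0,0,0,0,1]
}}

```text
time_s: 19.23
position: [0.4904, -0.0662, 0.0403]
tcp_rot: [0.0, 0.724, 0.69, -0.0]
ft_force: [-0.2, -1.2, 0.2]
finger_gap: 0.002
grip_force: 0.5
```

{"api": "apply_moves", "payload": {
  "moves": [0.0005,0,0,0,0,0,1,0.0005,0,0,0,0,0,1,0,0,0,0,0,0,1]
}}

```text
time_s: 19.48
position: [0.4905, -0.0661, 0.0403]
tcp_rot: [0.001, 0.724, 0.69, -0.001]
ft_force: [-0.5, -6.6, -0.1]
finger_gap: 0.005
grip_force: 3.4
```

{"api": "apply_moves", "payload": {
  "moves": [0.0005,0,0,0,0,0,1,0,0,0,0,0,0,1]
}}

```text
time_s: 19.65
position: [0.4905, -0.0659, 0.0403]
tcp_rot: [0.001, 0.724, 0.69, -0.001]
ft_force: [-0.7, -8.8, -0.9]
finger_gap: 0.002
grip_force: 4.3
```

{"api": "apply_moves", "payload": {
  "moves": [0.0005,0,0,0,0,0,1,0.0003,0,0,0,0,0,1,0,0,0,0,0,0,1]
}}

```text
time_s: 19.9
position: [0.4905, -0.0655, 0.0404]
tcp_rot: [0.001, 0.724, 0.69, -0.001]
ft_force: [-1.2, -9.8, -0.2]
finger_gap: 0.002
grip_force: 5.2
```

{"api": "apply_moves", "payload": {
  "moves": [0.0005,0,0,0,0,0,1,0,0,0,0,0,0,1]
}}

```text
time_s: 20.07
position: [0.4905, -0.0652, 0.0404]
tcp_rot: [0.001, 0.724, 0.69, -0.001]
ft_force: [-1.7, -11.4, -0.1]
finger_gap: -0.003
grip_force: 5.6
```

{"api": "apply_moves", "payload": {
  "moves": [0.0005,0,0,0,0,0,1,0.0003,0,0,0,0,0,1,0,0,0,0,0,0,1]
}}

```text
time_s: 20.32
position: [0.4905, -0.0647, 0.0404]
tcp_rot: [0.001, 0.724, 0.69, -0.001]
ft_force: [-2.2, -12.9, -0.1]
finger_gap: 0.003
grip_force: 6.5
```

{"api": "apply_moves", "payload": {
  "moves": [0.0005,0,0,0,0,0,1,0,0,0,0,0,0,1]
}}

```text
time_s: 20.48
position: [0.4906, -0.0643, 0.0404]
tcp_rot: [0.001, 0.724, 0.69, -0.001]
ft_force: [-2.0, -13.3, -0.3]
finger_gap: -0.004
grip_force: 6.9
```

{"api": "apply_moves", "payload": {
  "moves": [0.0005,0,0,0,0,0,1,0.0004,0,0,0,0,0,1,0,0,0,0,0,0,1]
}}

```text
time_s: 20.73
position: [0.4906, -0.0638, 0.0405]
tcp_rot: [0.002, 0.724, 0.69, -0.002]
ft_force: [-2.3, -16.6, -1.0]
finger_gap: 0.003
grip_force: 7.9
```

About 16 N reached. I'll back off and check that it holds straight.

{"api": "apply_moves", "payload": {
  "moves": [-0.004,0,0,0,0,0,1,-0.01,0,0,0,0,0,1,-0.018,0,-0.02,0,0,0,1,0,0,-0.025,0,0,0,1,0,0,-0.025,0,0,0,1,0,0,-0.025,0,0,0,1,0,0,0,0,0,0,1,0,0,0,0,0,0,1]
}}

```text
time_s: 21.4
position: [0.4906, -0.0937, 0.1373]
tcp_rot: [0.002, 0.724, 0.69, 0.001]
ft_force: [-0.7, 0.6, -0.4]
finger_gap: -0.003
grip_force: 0.0
```

```bash
python3 skew.py
```

```text
[ 0.48946991 -0.09330503  0.13560877] [4.36786704e-04 7.24192170e-01 6.89597959e-01 4.04962086e-04]
board front x -104.4
butt x -47.9
-42.9 L 0.1 R -38.7 boardL 40.9
-37.9 L 0.6 R -34.3 boardL 41.2
-32.9 L 0.4 R -33.2 boardL 40.5
-27.9 L 0.4 R -32.5 boardL 41.0
-22.9 L 0.3 R -32.0 boardL 40.7
-17.9 L -0.1 R -30.8 boardL 41.0
0 [68, 68, 69, 71, 71, 71, 70, 55, 49, 61, 66, 68, 72, 74, 78, 81, 82]
10 [68, 69, 69, 70, 70, 71, 70, 56, 46, 58, 61, 65, 67, 71, 75, 79, 82]
20 [48, 68, 71, 71, 71, 72, 71, 56, 45, 54, 57, 60, 63, 66, 69, 75, 77]
30 [70, 71, 70, 73, 72, 73, 72, 58, 44, 50, 53, 56, 59, 63, 67, 71, 75]
40 [72, 72, 72, 72, 72, 73, 73, 58, 41, 48, 49, 53, 55, 59, 62, 67, 71]
```

```bash
python3 -c "
from bench import r
print(r.close_job())"
```

```text
the job is handed in; nothing more can be done
None
```

The wedge is pressed in straight along the fence, nose about 72 mm past the mouth, with a final push of about 16 N; it stayed in place when released, I didn't touch the other objects, and I handed the job in at about 21 s.

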